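# Find the tea chest's hidden catch by feel and press it

## Task

The drawer of the low tea chest has no handle: one of the six identical wooden blocks let into its top is a hidden push button. Feel along the blocks with the fingertips to find the one that gives, press it in until the drawer springs open, then let the button come back up and take the hand away, leaving the drawer open. Only touch and press: the tea glass, sugar tin, teapot and spoon cup stay standing where they are.

Things in the scene. Friction and masses are not known exactly. Their poses are not given: they have to be found in the camera images.
- chest: low tea chest of whitewashed wood, fixed to the table, 240 mm (x) by 370 mm (y) by 120 mm high; origin at the centre of its underside, z up; its drawer front faces its own -x. Six identical square blocks of bare wood are let into its flat top. One, different every time and not to be told by eye, is the button; the other five are rigid
- row (a point): middle of the row of six blocks, on the level of their upper faces (2 mm below the boards around them); axes as the chest's, at chest x = -55, y = 0, z = 118 mm. The row lies along y: blocks 52 mm square, 2 mm gaps, centres at y = -135, -81, -27, 27, 81 and 135 mm from here
- catch (a joint): how far the button block is pushed straight down, in m: 0 at rest, 0.006 at its stop. Sprung: it starts to move at about 1.5 N, reaches its stop at about 5 N and comes back up. The drawer is let go at about 3 to 4 mm; a full press is sure. Press well inside its own square: neighbours and boards do not give
- drawer (a joint): how far the drawer (front 342 mm wide, 90 mm high) has come out towards the chest's -x, in m: 0 shut and latched; once the button is pressed a spring slides it out by itself within about a second to about 0.05, where it stays (end stop 0.06)
- glass: clear tea glass, 60 mm across and 85 mm high, loose on the rear part of the chest's top; origin at the centre of its underside
- tin: steel sugar tin with a lid, 88 mm across and 84 mm high, loose on the rear part of the chest's top; origin at the centre of its underside
- teapot: green ceramic teapot, 132 mm across, 125 mm high, spout reaching 110 mm along its +y and handle 102 mm along its -y, loose on the table at the robot's right; origin at the centre of its underside
- spooncup: red plastic cup, 76 mm across and 95 mm high, with steel spoons in it up to 150 mm high, loose on the table at the robot's left; origin at the centre of its underside
Mind the look-alikes: they are no part of the job. There is more than one size of the teapot; the one meant has the size given above.

How it is judged:
At the end, for the whole second after the job is handed in: The drawer stands open by more than 35 mm and is at rest, the button block is back up (within 1.5 mm of its rest height), and the glass, tin, teapot and spoon cup stand upright within 20 mm of where they were (value of joint drawer above 0.035 m and velocity of joint drawer between -0.01 and 0.01 m/s and value of joint catch below 0.0015 m and distance of each of glass, tin, teapot, spooncup from where it was at the start of the episode below 0.02 m and angle between each of glass, tin, teapot, spooncup's own z axis and vertical below 0.15 rad); the robot touches nothing.
It fails at once if the tea glass, sugar tin, teapot or spoon cup is lifted, carried or pushed more than 20 mm, or tipped (distance of any of glass, tin, teapot, spooncup from where it was at the start of the episode above 0.02 m or angle between any of glass, tin, teapot, spooncup's own z axis and vertical above 0.3 rad).
It also fails if it takes over 54 s, if anything falls off the work surface, if the arm or the gripper's body presses on something with over 40 N, if the wrist force passes 120 N, or if a joint passes its speed limit or range.

## Robot

A 6-joint arm with a two-finger parallel gripper is mounted at the origin on the work surface. World frame = base frame: x ahead of the robot, y to its left, z up, the work surface at z = 0. Lengths are in m, angles in rad, forces in N, time in s.
With the tool pointing down it reaches from about 0.375 to 0.9 m from the base axis. Payload 3.1 kg.
Tool frame: the origin (TCP) lies at the very end of the fingers, on their centre line; the grasp point (between the pads) lies 19 mm behind it (manip.pinch_z is the distance from the TCP to the grasp point, in m); z points along the fingers, y is the line along which they close (so a half turn about z gives the same grasp; the last joint's range is limited). The gripper opens to 85 mm and grips with 20 to 120 N. Pads are 22 mm wide; open, the fingers measure 114 mm over their backs; the gripper's body (76 mm by 85 mm) begins 54 mm behind the grasp point. The pads swing forward as they close: fully open they stand 13 mm farther back than shut.
Start: joints at [1.095, 0.527, 1.433, -0, 1.181, -0.178], TCP at [0.183, 0.598, 0.198] pointing down, gripper open.
Joint ranges: [-3.08, 3.08], [-0.75, 2.2], [0.22, 2.44], [-1.43, 4.57], [0, 2.65], [-2.85, 2.85]. Speed limits (rad/s): [2.79, 2.79, 3.14, 3.14, 3.14, 3.14].

## Interface

Orientations are given as a unit quaternion [x, y, z, w].
In Python, from station import manip gives the robot as it stands.
- The arm moves only by the tool servo_tool, never from a script. Its argument "commands" is one flat list of numbers, 7 for each row, row after row: the shift along the tool's x, y, z each as a share of 500 mm, from -1 to 1, then the turn, a rotation vector about the tool's x, y, z each as a share of 360 degrees, from -1 to 1, then the opening, from -1 (shut) to 1 (fully open). In form: [dx, dy, dz, rx, ry, rz, claw, dx, dy, dz, rx, ry, rz, claw, ...]. A call has 1 to 12 rows; each row shifts and turns the commanded pose from where the row before left it, along the tool's axes as they then stand; what a row does not reach is not made up. A row lasts 1/12 s, in which the tool goes at most 41.7 mm and 7.16 degrees, less where a joint would pass 70% of its speed; a pose out of reach is approached as far as the arm can. A call with a number of a shift or a turn outside -1 to 1 is refused whole. A call with a gripper value outside its range is refused whole. The fingers move at their own pace and stop on an object; "force" is the grip in N (left out, the last holds). Time passes only in rows, so rows that do not move let the fingers close. It gives the time, the measured TCP pose, the force, the opening and the grip force at its end, in the units of the state.
- manip.sense(): the state, without advancing time (a new reading comes with each control period).
- manip.snapshot(name): name is "scene" or "top"; returns a dict with "img" (480x640x3 uint8, red, green, blue), "mtx" (3x3 intrinsics, pixels), "distortion" ([k1, k2, p1, p2, k3] as OpenCV has them; the pictures are not rectified), "world_to_cam" (4x4, takes a point from world to camera coordinates). Camera axes: x right, y up, looking along -z (the intrinsics and any distortion apply to the point x, -y, -z); pixel columns grow to the right and rows downward; lengths in m; the calibration is good to about 2 mm. A picture is of the moment at which its call begins. There is no depth.
- manip.sign_off(): hands the job in; it is judged then, once.
Trained networks look in a picture, given as the dict that the camera call returned (one of the last four; its "shot" number tells which), for a name from the list of things; names that differ only in an ending like _2 or _b are one class to them, and where a whole thing is asked for, a point or a joint stands for the part that bears it (a point fixed in the world has none). Each returns a list of dicts, best first, with "conf" (0 to 1); they miss things now and then, are a little off and sometimes report something else, mostly with a low value. They report only what shows in the picture. A call takes as long as a camera call. They do not tell look-alikes from the thing itself.
- manip.look_for(picture, query): "box" ([left, top, width, height] in pixels, round what is visible of it).
- manip.silhouettes(picture, query): "pixels" (480x640 bool, what is visible of it) and "box" ([left, top, width, height] in pixels, round what is visible of it).
The state is a dict: "t": time; "q": joint angles; "qd": joint speeds; "tau": joint torques, N m; "tcp_pos": TCP position; "tool_rot": TCP orientation; "force": force on the tool from outside, world axes, zero at the start; "ft_torque": the same for the moment, N m; "finger_gap": opening from 0.0 (shut) to 1.0 (fully open); "gripper_force": force on a finger pad.
Only numpy, scipy, OpenCV 4.12 (cv2) and the standard library are available. Lean on these libraries where they do the work, as an engineer would, in place of code of your own. Each camera call takes 0.05 s, during which the arm holds its last target. There are 200 camera calls.

## Working session

There is one attempt and no reset: what is moved stays moved. The work goes in short steps, Python scripts to look and compute and a tool call to move; the robot and the scene stay as the last step left them, time stands still between calls to the robot, and variables do not carry over. Pictures are saved under pics/ and viewed, at most 10 in all, crops included, and the job is handed in when it is done.

Besides the shell and the picture viewer there is one more tool, called after "Request:" by a JSON object that holds its "api" and its "payload", one argument or row to a line. servo_tool: Moves the arm, as the interface text tells. Its arguments: {"type":"object","properties":{"commands":{"type":"array"},"force":{"type":"number"}},"required":["commands"]}

```bash
mkdir -p pics
python3 - <<'E'
from station import manip
import cv2,numpy as np
s=manip.sense();print({k:np.round(v,3).tolist() for k,v in s.items()})
for n in("scene","top"):
    p=manip.snapshot(n);cv2.imwrite(f"pics/{n}0.png",p["img"][:,:,::-1])
    print(n,p["mtx"].tolist(),p["distortion"],np.round(p["world_to_cam"],4).tolist())
    for q in("chest","glass","tin","teapot","spooncup"):
        print(q,[(np.round(d["box"]).tolist(),round(d["conf"],2)) for d in manip.look_for(p,q)[:3]])
E
```

```text
{'t': 0.0, 'q': [1.096, 0.528, 1.434, 0.0, 1.181, -0.178], 'qd': [0.0, 0.001, -0.001, 0.001, -0.001, 0.0], 'tau': [-0.0, -44.235, -17.802, -0.0, 0.008, -0.0], 'tcp_pos': [0.182, 0.597, 0.197], 'tool_rot': [0.148, 0.989, -0.001, -0.0], 'force': [0.113, 0.336, -0.79], 'ft_torque': [-0.017, -0.057, 0.017], 'gripper_force': 0.0, 'finger_gap': 1.001}
scene [[520.6472118769573, 0.0, 317.5656304201496], [0.0, 520.6472118769573, 251.42231424704204], [0.0, 0.0, 1.0]] [-0.13266135  0.          0.          0.          0.        ] [[-0.8258, 0.5637, 0.0143, 0.4196], [-0.4539, -0.6796, 0.5763, 0.1806], [0.3346, 0.4694, 0.8171, -1.6662], [0.0, 0.0, 0.0, 1.0]]
chest [([221.0, 191.0, 152.0, 153.0], 0.59)]
glass [([289.0, 272.0, 28.0, 36.0], 0.78), ([380.0, 349.0, 36.0, 50.0], 0.38)]
tin [([228.0, 208.0, 38.0, 41.0], 0.91), ([221.0, 132.0, 42.0, 47.0], 0.66)]
teapot [([141.0, 159.0, 67.0, 78.0], 0.92), ([312.0, 123.0, 58.0, 65.0], 0.68), ([223.0, 132.0, 37.0, 44.0], 0.62)]
spooncup [([381.0, 351.0, 36.0, 49.0], 0.69)]
top [[557.00030737042, 0.0, 308.89598776136165], [0.0, 557.00030737042, 230.30483599642517], [0.0, 0.0, 1.0]] [-0.08795069  0.          0.          0.          0.        ] [[-0.008, -1.0, 0.002, -0.0035], [0.9843, -0.0075, 0.1763, -0.5108], [-0.1763, 0.0034, 0.9843, -1.2792], [0.0, 0.0, 0.0, 1.0]]
chest [([227.0, 138.0, 174.0, 124.0], 0.89)]
glass [([242.0, 149.0, 22.0, 32.0], 0.88)]
tin [([343.0, 135.0, 38.0, 46.0], 0.64)]
teapot [([406.0, 92.0, 129.0, 74.0], 0.91), ([367.0, 308.0, 128.0, 87.0], 0.86), ([463.0, 213.0, 85.0, 53.0], 0.73)]
spooncup [([117.0, 192.0, 43.0, 42.0], 0.88)]
```

View pics/top0.png

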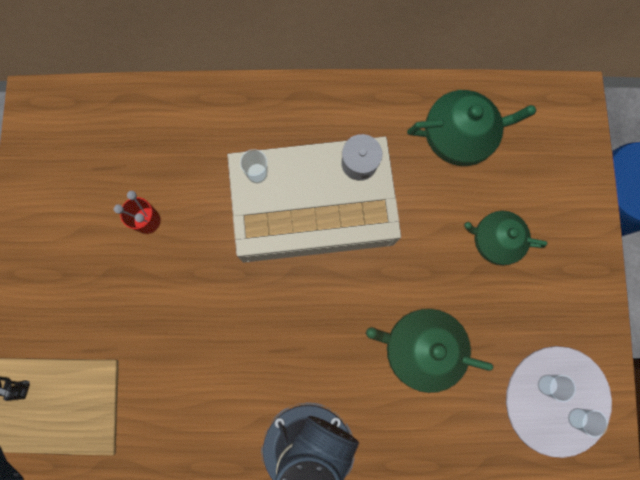

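View pics/scene0.png

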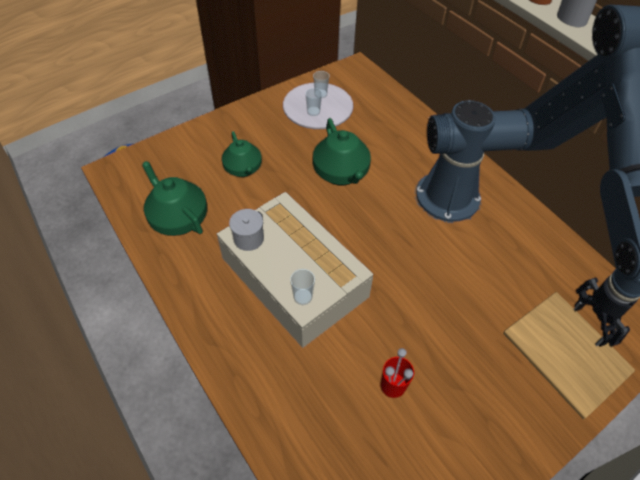

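The top view shows the chest at (315,200) with its six blocks running from (256,225) to (376,213). The glass is at (254,167), the tin at (362,156) and the cup at (136,213). I'll fit the row from the wood colour in both views.

```bash
cat > h.py <<'E'
import numpy as np,cv2
def unproj(p,uv,z):
    u=cv2.undistortPoints(np.float64(uv).reshape(-1,1,2),p["mtx"],p["distortion"])[:,0]
    d=np.c_[u[:,0],-u[:,1],-np.ones(len(u))];W=p["world_to_cam"];R=W[:3,:3];c=-R.T@W[:3,3]
    d=d@R; return c+d*((z-c[2])/d[:,2])[:,None]
E
python3 - <<'E'
from station import manip
from h import *
hull={"top":[(236,206),(392,193),(398,222),(240,242)],"scene":[(262,205),(284,198),(364,275),(345,294)]}
for n in hull:
    p=manip.snapshot(n);im=p["img"]
    hsv=cv2.cvtColor(im,cv2.COLOR_RGB2HSV)
    m=np.zeros((480,640),np.uint8);cv2.fillPoly(m,[np.array(hull[n])],1)
    m&=(hsv[...,1]>75).astype(np.uint8)
    m=cv2.morphologyEx(m,cv2.MORPH_OPEN,np.ones((3,3)))
    v,u=np.nonzero(m)
    X=unproj(p,np.c_[u,v],.118)
    r=cv2.minAreaRect(np.float32(X[:,:2]*1000));b=cv2.boxPoints(r)
    print(n,m.sum(),r,b.round().tolist(),"mean",X.mean(0))
    vis=im.copy();vis[m>0]=(255,0,0)
    x,y=(220,130) if n=="top" else (200,180)
    cv2.imwrite(f"pics/{n}1.png",cv2.resize(np.hstack([im[y:y+180,x:x+190],vis[y:y+180,x:x+190]])[:,:,::-1],(760,360)))
    for q in("glass","tin","teapot","spooncup"):
        for d in manip.look_for(p,q)[:3]:
            l,t,w,h=d["box"];print(q,unproj(p,[(l+w/2,t+h/2)],dict(glass=.16,tin=.16,teapot=.06,spooncup=.06)[q])[0].round(3))
E
```

```text
top 3162 ((524.9801025390625, -22.354522705078125), (51.305763244628906, 320.6181945800781), 6.110429286956787) [[482.0, 134.0], [517.0, -184.0], [568.0, -179.0], [533.0, 140.0]] mean [ 0.52483845 -0.02193021  0.118     ]
glass [0.638 0.113 0.16 ]
tin [ 0.651 -0.125  0.16 ]
teapot [ 0.226 -0.285  0.06 ]
teapot [ 0.76  -0.408  0.06 ]
teapot [ 0.487 -0.481  0.06 ]
spooncup [0.557 0.397 0.06 ]
spooncup [ 0.549 -0.167  0.06 ]
scene 1800 ((525.0179443359375, -20.993988037109375), (51.3436164855957, 320.15447998046875), 5.6220855712890625) [[484.0, 136.0], [515.0, -183.0], [566.0, -178.0], [535.0, 141.0]] mean [ 0.52409007 -0.00915902  0.118     ]
glass [0.63 0.11 0.16]
glass [0.616 0.052 0.16 ]
tin [ 0.657 -0.121  0.16 ]
tin [0.616 0.059 0.16 ]
teapot [ 0.484 -0.469  0.06 ]
teapot [ 0.755 -0.418  0.06 ]
teapot [ 0.215 -0.299  0.06 ]
spooncup [0.539 0.396 0.06 ]
```

View pics/top1.png

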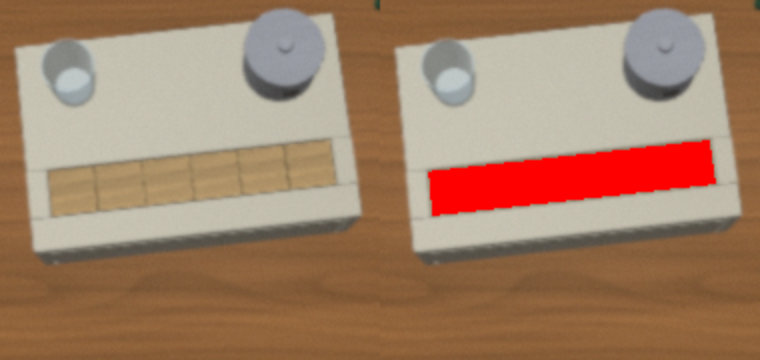

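View pics/scene1.png

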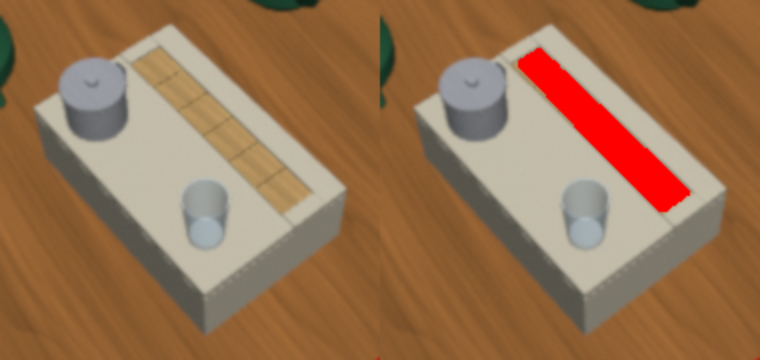

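Both views agree. The row centre is (0.525, -0.022), the yaw is about 6°, and it measures 51x320 mm on the z=0.118 plane, which matches the given size. I'll approach with the fingers shut.

Request:
{"api": "servo_tool", "payload": {
  "commands": [-0.03,-0.024,0,0,0,0,-1,-0.057,-0.046,0,0,0,0,-1,-0.057,-0.046,0,0,0,0,-1,-0.057,-0.046,0,0,0,0,-1,-0.057,-0.046,0,0,0,0,-1,-0.057,-0.046,0,0,0,0,-1,-0.057,-0.046,0,0,0,0,-1,-0.057,-0.046,0,0,0,-0.016,-1,-0.057,-0.046,0,0,0,-0.016,-1,-0.057,-0.046,0,0,0,-0.016,-1,-0.04,-0.03,0,0,0,-0.016,-1,0,0,0,0,0,0,-1],
  "force": 60
}}

```text
t: 2.1
tcp_pos: [0.4118, 0.2984, 0.1982]
tool_rot: [-0.052, 0.999, -0.0, 0.002]
force: [-0.5, 0.7, -0.1]
finger_gap: 0.004
gripper_force: 0.0
```

```bash
cat > go.py <<'E'
import sys,numpy as np
from station import manip
from scipy.spatial.transform import Rotation as R
s=manip.sense();T=R.from_quat(s["tool_rot"]);p=np.array(s["tcp_pos"])
print("t",s["t"],"p",p.round(4),"F",np.round(s["force"],2),"yaw_y",np.degrees(np.arctan2(*T.as_matrix()[[1,0],1])).round(2),"zax",T.as_matrix()[:,2].round(4),"gap",s["finger_gap"])
c=np.array([.525,-.022]);d=np.array([-.1045,.9945])
for y in(.135,.081,.027,-.027,-.081,-.135):
    w=np.r_[c+d*y,.150]-p
    print(y,"cmd",(T.inv().apply(w)/.5).round(4))
E
python3 go.py
```

```text
t 2.1 p [0.4118 0.2984 0.1982] F [-0.47  0.71 -0.15] yaw_y 95.92 zax [ 4.4e-03  1.0e-04 -1.0e+00] gap 0.004014641805855587
0.135 cmd [-0.1584 -0.3907  0.0972]
0.081 cmd [-0.1585 -0.4987  0.0972]
0.027 cmd [-0.1587 -0.6067  0.0972]
-0.027 cmd [-0.1588 -0.7147  0.0973]
-0.081 cmd [-0.159  -0.8227  0.0973]
-0.135 cmd [-0.1591 -0.9307  0.0974]
```

Request:
{"api": "servo_tool", "payload": {
  "commands": [-0.0264,-0.0651,0,0,0,0,-1,-0.0264,-0.0651,0,0,0,0,-1,-0.0264,-0.0651,0.02,0,0,0,-1,-0.0264,-0.0651,0.02,0,0,0,-1,-0.0264,-0.0651,0.02,0,0,0,-1,-0.0264,-0.0651,0.02,0,0,0,-1,0,0,0.01,0,0,0,-1,0,0,0,0,0,0,-1,0,0,0,0,0,0,-1]
}}

```text
t: 2.85
tcp_pos: [0.5054, 0.1155, 0.1523]
tool_rot: [-0.052, 0.999, 0.0, -0.001]
force: [0.8, -0.8, -0.4]
finger_gap: -0.003
gripper_force: 0.0
```

```bash
python3 go.py
python3 - <<'E'
from station import manip
import cv2
p=manip.snapshot("scene");cv2.imwrite("pics/s2.png",cv2.resize(p["img"][130:350,190:450,::-1],None,fx=2.7,fy=2.7))
E
```

```text
t 2.85 p [0.5054 0.1155 0.1523] F [ 0.82 -0.78 -0.43] yaw_y 95.98 zax [-1.8e-03  6.0e-04 -1.0e+00] gap -0.002751251307870555
0.135 cmd [-0.0103 -0.0077  0.0046]
0.081 cmd [-0.0103 -0.1157  0.0045]
0.027 cmd [-0.0104 -0.2237  0.0044]
-0.027 cmd [-0.0104 -0.3317  0.0044]
-0.081 cmd [-0.0104 -0.4397  0.0043]
-0.135 cmd [-0.0105 -0.5477  0.0042]
```

View pics/s2.png

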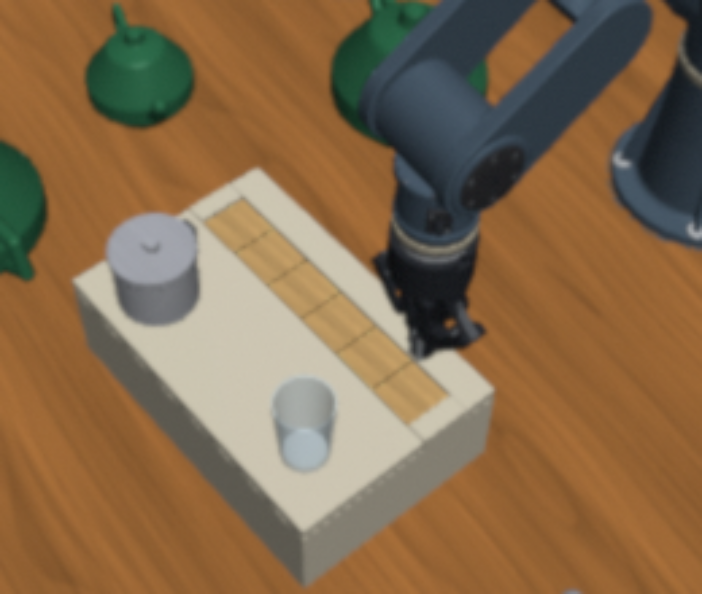

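The hand is shut above the near (+y) end block, about 6 mm short of its centre. I'll correct that and go down close to the block.

Request:
{"api": "servo_tool", "payload": {
  "commands": [-0.0103,-0.0077,0.02,0,0,0,-1,0,0,0.02,0,0,0,-1,0,0,0.016,0,0,0,-1,0,0,0,0,0,0,-1,0,0,0,0,0,0,-1]
}}

```text
t: 3.32
tcp_pos: [0.5108, 0.1121, 0.1237]
tool_rot: [-0.053, 0.999, 0.0, -0.001]
force: [-0.5, -0.5, -0.6]
finger_gap: 0.002
gripper_force: 0.0
```

```bash
python3 go.py
```

```text
t 3.3167 p [0.5108 0.1121 0.1237] F [-0.48 -0.53 -0.6 ] yaw_y 96.07 zax [-0.0024  0.     -1.    ] gap 0.002114855607427403
0.135 cmd [-0.      0.0003 -0.0526]
0.081 cmd [ 1.000e-04 -1.077e-01 -5.270e-02]
0.027 cmd [ 2.000e-04 -2.157e-01 -5.270e-02]
-0.027 cmd [ 0.0004 -0.3237 -0.0527]
-0.081 cmd [ 0.0005 -0.4317 -0.0528]
-0.135 cmd [ 0.0007 -0.5397 -0.0528]
```

Position is exact. Next I'll go down 7 mm, to a command of about 1.5 mm below the surface.

Request:
{"api": "servo_tool", "payload": {
  "commands": [0,0,0.005,0,0,0,-1,0,0,0.005,0,0,0,-1,0,0,0.004,0,0,0,-1,0,0,0,0,0,0,-1,0,0,0,0,0,0,-1,0,0,0,0,0,0,-1]
}}

```text
t: 3.82
tcp_pos: [0.5119, 0.1116, 0.1178]
tool_rot: [-0.053, 0.999, -0.0, 0.0]
force: [-0.1, 0.9, -0.3]
finger_gap: 0.001
gripper_force: 0.0
```

Request:
{"api": "servo_tool", "payload": {
  "commands": [0,0,0.004,0,0,0,-1,0,0,0,0,0,0,-1,0,0,0,0,0,0,-1,0,0,0,0,0,0,-1]
}}

```text
t: 4.15
tcp_pos: [0.5118, 0.1117, 0.1156]
tool_rot: [-0.053, 0.999, -0.0, 0.0]
force: [0.6, 1.0, 0.0]
finger_gap: -0.004
gripper_force: 0.0
```

Request:
{"api": "servo_tool", "payload": {
  "commands": [0,0,0.004,0,0,0,-1,0,0,0,0,0,0,-1,0,0,0,0,0,0,-1,0,0,0,0,0,0,-1]
}}

```text
t: 4.48
tcp_pos: [0.5118, 0.1117, 0.1136]
tool_rot: [-0.053, 0.999, 0.0, -0.0]
force: [-0.3, 0.2, 0.6]
finger_gap: 0.001
gripper_force: 0.0
```

Request:
{"api": "servo_tool", "payload": {
  "commands": [0,0,0.004,0,0,0,-1,0,0,0,0,0,0,-1,0,0,0,0,0,0,-1,0,0,0,0,0,0,-1]
}}

```text
t: 4.82
tcp_pos: [0.5118, 0.1117, 0.1116]
tool_rot: [-0.053, 0.999, 0.0, -0.0]
force: [0.0, 0.7, 0.2]
finger_gap: -0.001
gripper_force: 0.0
```

```bash
python3 go.py|head -1
python3 - <<'E'
from station import manip
import cv2,numpy as np
p=manip.snapshot("scene")
q=manip.snapshot("top")
cv2.imwrite("pics/s3.png",np.hstack([cv2.resize(x["img"][a:a+150,b:b+150,::-1],(400,400)) for x,a,b in((p,200,270),(q,140,210))]))
E
```

```text
t 4.8167 p [0.5118 0.1117 0.1116] F [0.04 0.71 0.17] yaw_y 96.03 zax [-1.e-04 -0.e+00 -1.e+00] gap -0.0013769117740789038
```

View pics/s3.png

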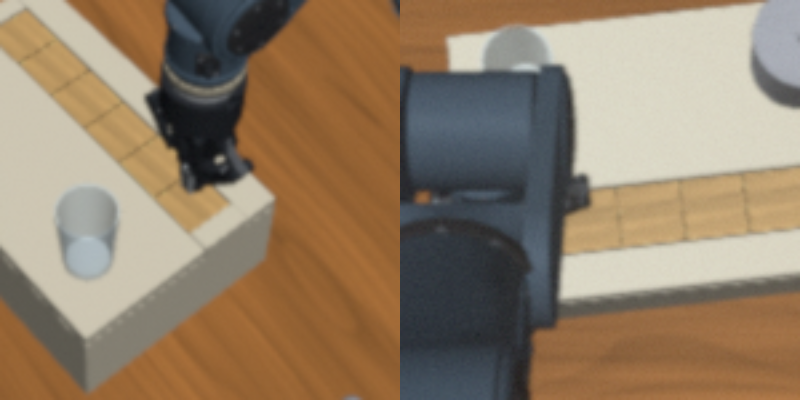

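The fingertip shows at crop (190,188), which is image pixel (341,270). It looks to be above the block, so I'll compare it with the projected TCP.

Run:
```python
from station import manip
from h import *
s=manip.sense();p=manip.snapshot("scene")
def proj(P):
    W=p["world_to_cam"];c=W[:3,:3]@np.array(P)+W[:3,3]
    return cv2.projectPoints(np.array([[c[0],-c[1],-c[2]]]),np.zeros(3),np.zeros(3),p["mtx"],p["distortion"])[0].ravel().round(1)
t=np.array(s["tcp_pos"]);print(t)
im=p["img"].copy()
for dz in(0,.01,.02,.03,.05,.1):
    print(dz,proj(t+[0,0,dz]))
im=cv2.resize(im[220:320,280:400],(720,600),interpolation=cv2.INTER_CUBIC)
for dz,col in((0,(255,0,0)),(.02,(0,255,0)),(.05,(0,0,255))):
    u,v=proj(t+[0,0,dz]);cv2.circle(im,(int((u-280)*6),int((v-220)*6)),5,col,-1)
c=np.array([.525,-.022]);d=np.array([-.1045,.9945]);e=np.array([.9945,.1045])
P=[]
for a,b in((-26,-26),(-26,26),(26,26),(26,-26)):
    u,v=proj(np.r_[c+d*(.135+a/1000)+e*b/1000,.118]);P.append((int((u-280)*6),int((v-220)*6)))
cv2.polylines(im,[np.array(P)],True,(255,255,0),1)
cv2.imwrite("pics/s4.png",im[:,:,::-1])
```

```text
[0.51182082 0.11167522 0.11161626]
0 [341.3 275.8]
0.01 [341.5 273.7]
0.02 [341.7 271.6]
0.03 [341.9 269.5]
0.05 [342.3 265.1]
0.1 [343.4 253.8]
```

View pics/s4.png

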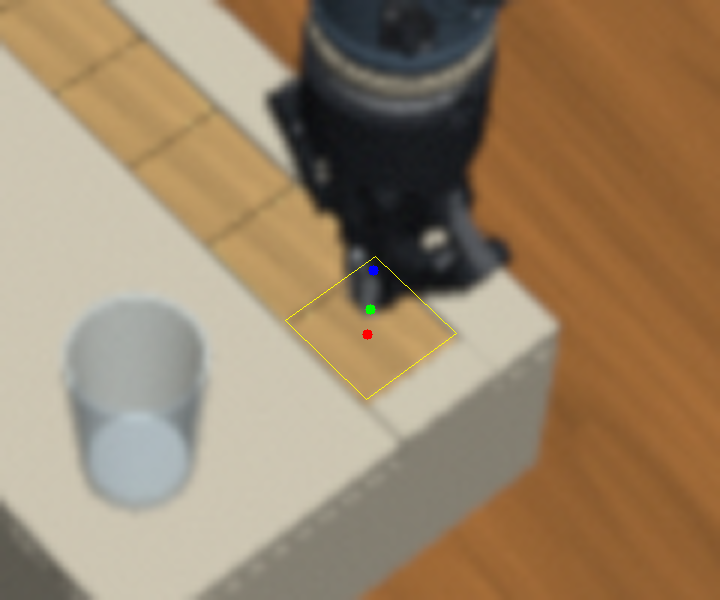

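The visible fingertip is roughly 15–20 mm above the nominal TCP, so it isn't touching yet, which agrees with the zero force. I'll keep going down, guarded by force.

Request:
{"api": "servo_tool", "payload": {
  "commands": [0,0,0.004,0,0,0,-1,0,0,0.004,0,0,0,-1,0,0,0,0,0,0,-1,0,0,0,0,0,0,-1]
}}

```text
t: 5.3
tcp_pos: [0.5116, 0.1117, 0.1074]
tool_rot: [-0.053, 0.999, 0.0, -0.0]
force: [0.1, 0.5, 0.8]
finger_gap: -0.003
gripper_force: 0.0
```

Request:
{"api": "servo_tool", "payload": {
  "commands": [0,0,0.004,0,0,0,-1,0,0,0,0,0,0,-1,0,0,0,0,0,0,-1]
}}

```text
t: 5.55
tcp_pos: [0.5117, 0.1117, 0.1055]
tool_rot: [-0.053, 0.999, 0.0, -0.0]
force: [0.1, 0.4, 0.1]
finger_gap: -0.002
gripper_force: 0.0
```

Request:
{"api": "servo_tool", "payload": {
  "commands": [0,0,0.004,0,0,0,-1,0,0,0,0,0,0,-1,0,0,0,0,0,0,-1]
}}

```text
t: 5.8
tcp_pos: [0.5117, 0.1117, 0.1035]
tool_rot: [-0.053, 0.999, 0.0, -0.0]
force: [0.5, 0.1, -0.2]
finger_gap: 0.0
gripper_force: 0.0
```

Request:
{"api": "servo_tool", "payload": {
  "commands": [0,0,0.004,0,0,0,-1,0,0,0,0,0,0,-1,0,0,0,0,0,0,-1]
}}

```text
t: 6.05
tcp_pos: [0.5117, 0.1117, 0.1015]
tool_rot: [-0.053, 0.999, 0.0, -0.0]
force: [-0.0, 0.3, 0.0]
finger_gap: -0.006
gripper_force: 0.0
```

Request:
{"api": "servo_tool", "payload": {
  "commands": [0,0,0.003,0,0,0,-1,0,0,0,0,0,0,-1,0,0,0,0,0,0,-1]
}}

```text
t: 6.3
tcp_pos: [0.5117, 0.1117, 0.1]
tool_rot: [-0.053, 0.999, 0.0, -0.0]
force: [-0.2, 0.0, 0.2]
finger_gap: 0.001
gripper_force: 0.0
```

Request:
{"api": "servo_tool", "payload": {
  "commands": [0,0,0.003,0,0,0,-1,0,0,0,0,0,0,-1,0,0,0,0,0,0,-1]
}}

```text
t: 6.55
tcp_pos: [0.5117, 0.1117, 0.0985]
tool_rot: [-0.053, 0.999, 0.0, -0.0]
force: [-0.0, -1.1, 0.6]
finger_gap: 0.001
gripper_force: 0.0
```

Request:
{"api": "servo_tool", "payload": {
  "commands": [0,0,0.003,0,0,0,-1,0,0,0,0,0,0,-1,0,0,0,0,0,0,-1]
}}

```text
t: 6.8
tcp_pos: [0.5117, 0.1117, 0.097]
tool_rot: [-0.053, 0.999, 0.0, -0.0]
force: [0.0, -0.3, -0.6]
finger_gap: 0.002
gripper_force: 0.0
```

Request:
{"api": "servo_tool", "payload": {
  "commands": [0,0,0.003,0,0,0,-1,0,0,0,0,0,0,-1,0,0,0,0,0,0,-1]
}}

```text
t: 7.05
tcp_pos: [0.5117, 0.1117, 0.0955]
tool_rot: [-0.053, 0.999, -0.0, -0.0]
force: [0.7, 0.6, -0.2]
finger_gap: -0.0
gripper_force: 0.0
```

Run:
```python
from station import manip
import cv2
p=manip.snapshot("scene");cv2.imwrite("pics/s5.png",cv2.resize(p["img"][200:340,250:420,::-1],(720,593),interpolation=cv2.INTER_CUBIC))
```

```text
(no output)
```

View pics/s5.png

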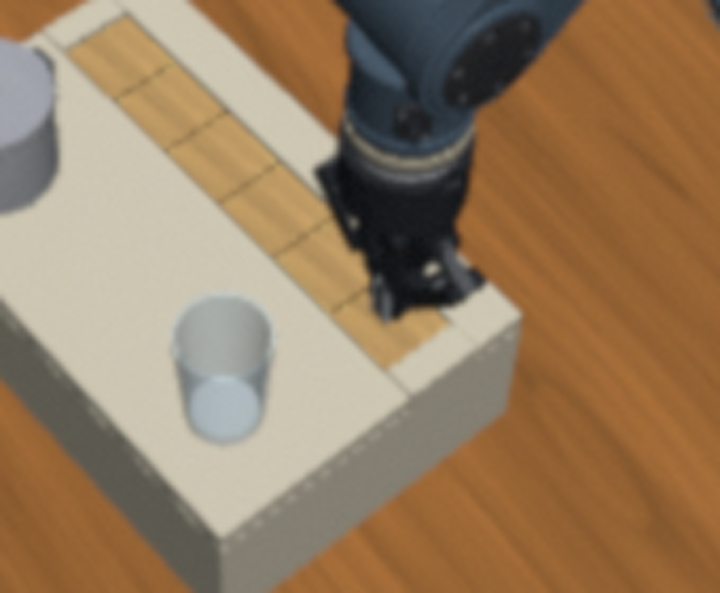

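The tip is now at image pixel (342,275), about on the block's surface. I'll keep stepping down.

Request:
{"api": "servo_tool", "payload": {
  "commands": [0,0,0.003,0,0,0,-1,0,0,0,0,0,0,-1,0,0,0,0,0,0,-1]
}}

```text
t: 7.35
tcp_pos: [0.5117, 0.1117, 0.094]
tool_rot: [-0.053, 0.999, -0.0, -0.0]
force: [0.6, 0.1, -0.2]
finger_gap: -0.003
gripper_force: 0.0
```

Request:
{"api": "servo_tool", "payload": {
  "commands": [0,0,0.003,0,0,0,-1,0,0,0,0,0,0,-1,0,0,0,0,0,0,-1]
}}

```text
t: 7.6
tcp_pos: [0.5117, 0.1117, 0.0925]
tool_rot: [-0.053, 0.999, -0.0, -0.0]
force: [-0.1, -1.0, -0.4]
finger_gap: 0.001
gripper_force: 0.0
```

Request:
{"api": "servo_tool", "payload": {
  "commands": [0,0,0.003,0,0,0,-1,0,0,0,0,0,0,-1,0,0,0,0,0,0,-1]
}}

```text
t: 7.85
tcp_pos: [0.5117, 0.1117, 0.091]
tool_rot: [-0.053, 0.999, -0.0, -0.0]
force: [-0.2, 0.5, 0.1]
finger_gap: 0.0
gripper_force: 0.0
```

```bash
cat > tip.py <<'E'
from station import manip
from h import *
p=manip.snapshot("scene");g=cv2.cvtColor(p["img"],cv2.COLOR_RGB2GRAY)
for u in range(332,370,3): 
    c=np.nonzero(g[240:300,u]<90)[0]; print(u,(c.max()+240 if len(c) else None),end="; ")
print(manip.sense()["tcp_pos"])
q=manip.snapshot("top")
E
python3 tip.py
```

```text
332 258; 335 260; 338 274; 341 274; 344 275; 347 273; 350 273; 353 273; 356 272; 359 270; 362 268; 365 None; 368 None; [0.51177342 0.11167242 0.09108017]
```

Request:
{"api": "servo_tool", "payload": {
  "commands": [0,0,0.003,0,0,0,-1,0,0,0,0,0,0,-1,0,0,0,0,0,0,-1]
}}

```text
t: 8.2
tcp_pos: [0.5117, 0.1117, 0.0895]
tool_rot: [-0.053, 0.999, 0.0, -0.0]
force: [-0.0, -0.0, -0.4]
finger_gap: 0.0
gripper_force: 0.0
```

Request:
{"api": "servo_tool", "payload": {
  "commands": [0,0,0.003,0,0,0,-1,0,0,0,0,0,0,-1,0,0,0,0,0,0,-1]
}}

```text
t: 8.45
tcp_pos: [0.5117, 0.1117, 0.088]
tool_rot: [-0.053, 0.999, 0.0, -0.0]
force: [0.6, 0.5, -0.4]
finger_gap: 0.0
gripper_force: 0.0
```

```bash
python3 tip.py
```

```text
332 259; 335 261; 338 274; 341 275; 344 275; 347 274; 350 274; 353 273; 356 273; 359 270; 362 269; 365 None; 368 None; [0.51177826 0.11167261 0.08804896]
```

Request:
{"api": "servo_tool", "payload": {
  "commands": [0,0,0.003,0,0,0,-1,0,0,0,0,0,0,-1,0,0,0,0,0,0,-1]
}}

```text
t: 8.8
tcp_pos: [0.5117, 0.1117, 0.0865]
tool_rot: [-0.053, 0.999, 0.0, -0.0]
force: [-0.9, -0.6, 0.4]
finger_gap: 0.001
gripper_force: 0.0
```

Request:
{"api": "servo_tool", "payload": {
  "commands": [0,0,0.003,0,0,0,-1,0,0,0,0,0,0,-1,0,0,0,0,0,0,-1]
}}

```text
t: 9.05
tcp_pos: [0.5117, 0.1117, 0.085]
tool_rot: [-0.053, 0.999, 0.0, -0.0]
force: [-0.6, -0.1, -0.4]
finger_gap: 0.005
gripper_force: 0.0
```

Run:
```python
from station import manip
from h import *
s=manip.sense();t=np.array(s["tcp_pos"])
out=[]
for n,(a,b) in(("scene",(225,300)),("top",(140,215))):
    p=manip.snapshot(n);W=p["world_to_cam"];k=5
    im=cv2.resize(p["img"][a:a+120,b:b+80],(400,600),interpolation=cv2.INTER_CUBIC)
    for z,col in((.085,(255,0,0)),(.118,(0,255,0)),(.158,(0,0,255)),(.25,(255,0,255))):
        c=W[:3,:3]@np.array([t[0],t[1],z])+W[:3,3]
        u,v=cv2.projectPoints(np.array([[c[0],-c[1],-c[2]]]),np.zeros(3),np.zeros(3),p["mtx"],p["distortion"])[0].ravel()
        print(n,z,u,v);cv2.circle(im,(int((u-b+.5)*k),int((v-a+.5)*k)),3,col,-1)
    out.append(im)
cv2.imwrite("pics/s6.png",np.clip(np.hstack(out)[:,:,::-1].astype(float)*1.4,0,255))
```

```text
scene 0.085 340.76236251563097 281.2049868993538
scene 0.118 341.4130722267439 274.4554771913431
scene 0.158 342.23632903915245 265.8986696730304
scene 0.25 344.2872654349459 244.49562643175358
top 0.085 257.31915736888277 227.2713135893865
top 0.118 256.014094723106 224.6081396642737
top 0.158 254.3391039848931 221.18932218779594
top 0.25 250.04409437036932 212.41893101422744[ WARN:0@0.392] global loadsave.cpp:1063 imwrite_ Unsupported depth image for selected encoder is fallbacked to CV_8U.
```

View pics/s6.png

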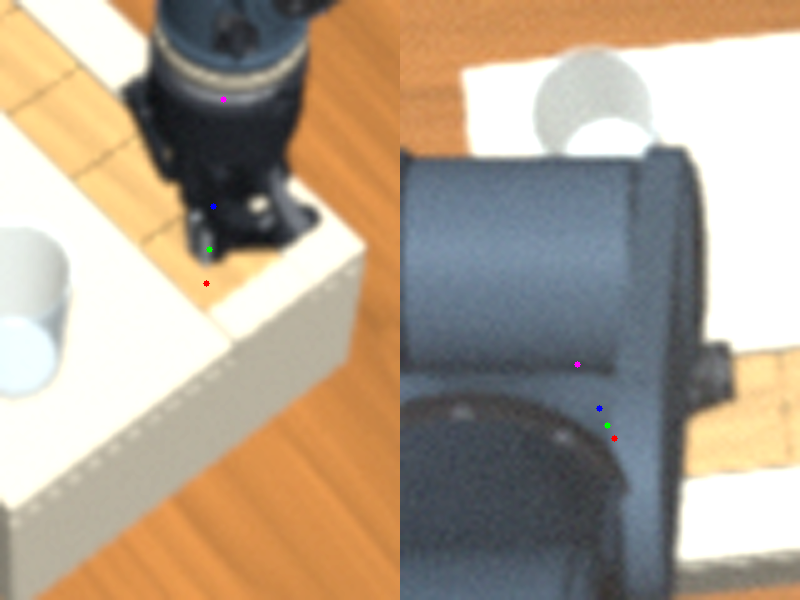

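The tip now shows at about v=277, so it's roughly 33 mm above the reported TCP and close to touching. I'll go on in small steps.

Request:
{"api": "servo_tool", "payload": {
  "commands": [0,0,0.003,0,0,0,-1,0,0,0,0,0,0,-1,0,0,0,0,0,0,-1]
}}

```text
t: 9.4
tcp_pos: [0.512, 0.1117, 0.0844]
tool_rot: [-0.053, 0.999, -0.0, 0.0]
force: [-2.0, 0.7, 5.2]
finger_gap: 0.001
gripper_force: 2.8
```

Request:
{"api": "servo_tool", "payload": {
  "commands": [0,0,0.003,0,0,0,-1,0,0,0,0,0,0,-1,0,0,0,0,0,0,-1]
}}

```text
t: 9.65
tcp_pos: [0.5121, 0.1117, 0.0843]
tool_rot: [-0.053, 0.999, -0.0, 0.001]
force: [-3.3, 0.1, 16.3]
finger_gap: 0.001
gripper_force: 8.1
```

Request:
{"api": "servo_tool", "payload": {
  "commands": [0,0,0.003,0,0,0,-1,0,0,0,0,0,0,-1,0,0,0,0,0,0,-1]
}}

```text
t: 9.9
tcp_pos: [0.5121, 0.1117, 0.0843]
tool_rot: [-0.053, 0.999, -0.0, 0.001]
force: [-6.2, 0.5, 27.2]
finger_gap: -0.003
gripper_force: 13.4
```

Contact at a reading of 0.0844, and it's hard: about 7 N/mm with no give. The reported TCP is therefore about 34 mm below the real tip, and this block is rigid. Next block: up 9.5 mm, across 54 mm, then down to 2 mm past the contact level.

Request:
{"api": "servo_tool", "payload": {
  "commands": [0,0,-0.019,0,0,0,-1,0,-0.036,0,0,0,0,-1,0,-0.036,0,0,0,0,-1,0,-0.036,0,0,0,0,-1,0,0,0,0,0,0,-1,0,0,0.01,0,0,0,-1,0,0,0.003,0,0,0,-1,0,0,0.003,0,0,0,-1,0,0,0,0,0,0,-1,0,0,0,0,0,0,-1]
}}

```text
t: 10.73
tcp_pos: [0.518, 0.0577, 0.0843]
tool_rot: [-0.054, 0.999, -0.001, 0.001]
force: [-4.5, -3.8, 18.4]
finger_gap: 0.001
gripper_force: 9.3
```

```bash
python3 go.py
```

```text
t 10.7333 p [0.518  0.0577 0.0843] F [-4.46 -3.78 18.39] yaw_y 96.17 zax [ 0.0018 -0.0022 -1.    ] gap 0.0008569982343888256
0.135 cmd [ 0.0021  0.1097 -0.1316]
0.081 cmd [ 0.0024  0.0017 -0.1314]
0.027 cmd [ 0.0028 -0.1063 -0.1311]
-0.027 cmd [ 0.0031 -0.2142 -0.1309]
-0.081 cmd [ 0.0034 -0.3222 -0.1306]
-0.135 cmd [ 0.0037 -0.4302 -0.1303]
```

Block 2 is rigid too and tracking is good. On to block 3.

Request:
{"api": "servo_tool", "payload": {
  "commands": [0,0,-0.016,0,0,0,-1,0.002,-0.035,0,0,0,0,-1,0,-0.035,0,0,0,0,-1,0,-0.035,0,0,0,0,-1,0,0,0,0,0,0,-1,0,0,0.01,0,0,0,-1,0,0,0.003,0,0,0,-1,0,0,0.003,0,0,0,-1,0,0,0,0,0,0,-1,0,0,0,0,0,0,-1]
}}

```text
t: 11.57
tcp_pos: [0.5223, 0.0061, 0.0843]
tool_rot: [-0.054, 0.999, -0.001, 0.001]
force: [-4.1, -3.0, 19.4]
finger_gap: 0.0
gripper_force: 9.8
```

Rigid. Block 4.

Request:
{"api": "servo_tool", "payload": {
  "commands": [0,0,-0.016,0,0,0,-1,0,-0.036,0,0,0,0,-1,0,-0.036,0,0,0,0,-1,0,-0.037,0,0,0,0,-1,0,0,0,0,0,0,-1,0,0,0.01,0,0,0,-1,0,0,0.003,0,0,0,-1,0,0,0.003,0,0,0,-1,0,0,0,0,0,0,-1,0,0,0,0,0,0,-1]
}}

```text
t: 12.4
tcp_pos: [0.5279, -0.0479, 0.0843]
tool_rot: [-0.054, 0.999, -0.001, 0.001]
force: [-4.2, -1.2, 19.3]
finger_gap: 0.007
gripper_force: 9.7
```

Rigid. Block 5.

Request:
{"api": "servo_tool", "payload": {
  "commands": [0,0,-0.016,0,0,0,-1,0,-0.036,0,0,0,0,-1,0,-0.036,0,0,0,0,-1,0,-0.037,0,0,0,0,-1,0,0,0,0,0,0,-1,0,0,0.01,0,0,0,-1,0,0,0.003,0,0,0,-1,0,0,0.003,0,0,0,-1,0,0,0,0,0,0,-1,0,0,0,0,0,0,-1]
}}

```text
t: 13.23
tcp_pos: [0.5335, -0.1019, 0.0843]
tool_rot: [-0.054, 0.999, -0.001, 0.0]
force: [-3.5, -2.0, 19.2]
finger_gap: 0.0
gripper_force: 9.3
```

Rigid. Block 6.

Request:
{"api": "servo_tool", "payload": {
  "commands": [0,0,-0.016,0,0,0,-1,0,-0.036,0,0,0,0,-1,0,-0.036,0,0,0,0,-1,0,-0.037,0,0,0,0,-1,0,0,0,0,0,0,-1,0,0,0.01,0,0,0,-1,0,0,0.003,0,0,0,-1,0,0,0.003,0,0,0,-1,0,0,0,0,0,0,-1,0,0,0,0,0,0,-1]
}}

```text
t: 14.07
tcp_pos: [0.5389, -0.1558, 0.082]
tool_rot: [-0.053, 0.999, 0.0, -0.0]
force: [1.0, -0.3, 1.8]
finger_gap: -0.001
gripper_force: 0.9
```

Block 6 gives. I'll press it fully, wait, then lift straight up.

Request:
{"api": "servo_tool", "payload": {
  "commands": [0,0,0.004,0,0,0,-1,0,0,0.004,0,0,0,-1,0,0,0.002,0,0,0,-1,0,0,0,0,0,0,-1,0,0,0,0,0,0,-1,0,0,0,0,0,0,-1]
}}

```text
t: 14.57
tcp_pos: [0.539, -0.1559, 0.0783]
tool_rot: [-0.053, 0.999, 0.001, 0.0]
force: [-1.2, 3.2, 13.0]
finger_gap: 0.003
gripper_force: 6.1
```

Request:
{"api": "servo_tool", "payload": {
  "commands": [0,0,-0.015,0,0,0,-1,0,0,-0.03,0,0,0,-1,0,0,-0.05,0,0,0,-1,0,0,-0.06,0,0,0,-1,0,0,-0.06,0,0,0,-1,0,0,0,0,0,0,-1,0,0,0,0,0,0,-1,0,0,0,0,0,0,-1,0,0,0,0,0,0,-1,0,0,0,0,0,0,-1,0,0,0,0,0,0,-1,0,0,0,0,0,0,-1]
}}

```text
t: 15.57
tcp_pos: [0.5387, -0.1567, 0.1836]
tool_rot: [-0.053, 0.999, 0.001, -0.001]
force: [-0.3, -0.5, 0.1]
finger_gap: -0.002
gripper_force: 0.0
```

Run:
```python
from station import manip
import cv2,numpy as np
o=[]
for n in("scene","top"):
    p=manip.snapshot(n);o.append(cv2.resize(p["img"][80:400,100:500,::-1],(400,320)))
    for q in("glass","tin","teapot","spooncup"): print(n,q,[np.round(d["box"]).tolist() for d in manip.look_for(p,q)[:3]])
cv2.imwrite("pics/end.png",np.hstack(o))
```

```text
scene glass [[292.0, 269.0, 23.0, 38.0]]
scene tin [[228.0, 210.0, 35.0, 40.0], [292.0, 271.0, 24.0, 33.0]]
scene teapot [[141.0, 161.0, 66.0, 72.0], [222.0, 131.0, 38.0, 48.0], [311.0, 119.0, 56.0, 67.0]]
scene spooncup [[382.0, 350.0, 34.0, 48.0]]
top glass [[242.0, 145.0, 26.0, 34.0]]
top tin [[343.0, 136.0, 30.0, 41.0]]
top teapot [[409.0, 92.0, 125.0, 72.0], [464.0, 211.0, 86.0, 53.0], [389.0, 308.0, 106.0, 84.0]]
top spooncup [[118.0, 189.0, 40.0, 42.0]]
```

View pics/end.png

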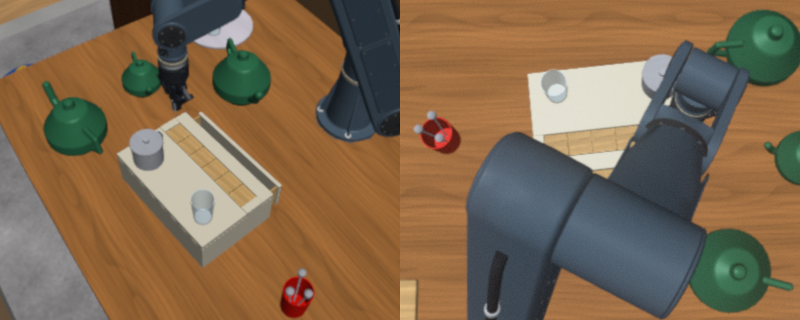

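The scene view shows the drawer open along (240,155). Everything stands where it was, and the hand is clear above the chest.

```bash
python3 -c "
from station import manip
print(manip.sign_off())"
```

```text
the job is handed in; nothing more can be done
None
```

The button was the sixth block, at the row's -y end; I pressed it to its stop, the drawer sprang open and stayed open, the hand is clear, nothing else moved, and the job is handed in (no verdict was returned).

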